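Find the case that rattles and show it

TASK

One of the three identical sealed grey cases standing in a row has a loose ball inside: lift and shake them to find out which one rattles. Set the two quiet cases down flat in the shallow steel tray, lids up, then hold the rattling case level and still over the middle of the closed notebook just beyond the row, about a hand's width clear of it, and finish while holding it there. Leave the tape roll, petri dish and marker where they are.

Things in the scene. Friction and masses are not known exactly. Their poses are not given: they have to be found in the camera images.
- case_left: leftmost of three identical closed cases in a row, smooth grey plastic with a dark seam and a steel clip on each end, 120 mm long (its x) by 50 mm (its y) by 56 mm high, 0.25 to 0.35 kg; origin at the centre of its underside, z up. Grip it across the 50 mm. Each weighs more at one end. In two the contents sit tight, in one a ball is loose; which one changes each time
- case_middle: the middle case, else alike. The loose ball (0.14 kg, 24 mm) runs 45 mm either way from the middle along the case's x; the inner floor falls gently from the middle, so when held level it rests at one end or the other, and tipping that end up by 0.2 rad or more (or a jerk) sends it across with a knock. That shifts the moment on the gripper about the case's y by 0.12 N m
- case_right: the right case of the row, else alike. A quiet case keeps its balance however it is shaken or tipped by up to 45 degrees
- tray: shallow open steel tray, fixed, 150 mm (its x) by 260 mm (its y), floor 3 mm thick, rim 17 mm high and 3 mm thick; origin at the centre of its underside. Two cases lie in it side by side along its y, each with its length along the tray's x
- notebook: closed dark hard-cover notebook in the middle of the bench, beyond the row of cases (not the one at the far right edge), lying flat, fixed, 210 mm (its x) by 151 mm (its y) and 16 mm thick; origin at the centre of its underside
- tape: roll of masking tape lying flat, 96 mm across, 19 mm high; leave it
- dish: petri dish lying flat, 59 mm across, 16 mm high; leave it
- marker: white marker pen lying flat, 138 mm long (its y), 12 mm wide, 15 mm high; leave it
Mind the look-alikes: they are no part of the job. What is shaped like the case_right but turquoise is not meant.

How it is judged:
By the outcome, as a careful person would: the job done as asked, in the order asked, and still so for the second after the job is handed in, while the arm keeps its last pose, push and grip.
It also fails if it takes over 72 s, if anything falls off the work surface, if the arm or the gripper's body presses on something with over 40 N, if the wrist force passes 120 N, or if a joint passes its speed limit or range.

ROBOT

A 7-joint arm with a two-finger parallel gripper is mounted at the origin on a cart in front of the work surface, level with it; the furniture and walls round the work are solid. World frame = base frame: x ahead of the robot, y to its left, z up, the work surface at z = 0. Lengths are in m, angles in rad, forces in N, time in s.
With the tool pointing down it reaches from about 0.4 to 0.85 m from the base axis. Payload 6.9 kg.
Tool frame: the origin (TCP) lies midway between the tips of the shut fingers; the grasp point (between the pads) lies behind it (ctrl.pinch_z is the z of the grasp point in the tool frame, in m); z points along the fingers, y is the line along which they close (so a half turn about z gives the same grasp; the last joint's range is limited). The gripper opens to 85 mm and grips with 20 to 120 N. Pads are 22 mm wide; open, the fingers measure 114 mm over their backs; the gripper's body (76 mm by 85 mm) begins 54 mm behind the grasp point. The pads swing forward as they close: fully open they stand 13 mm farther back than shut.
Start: joints at [1.415, 0.507, -0.238, 1.5, 0.126, 1.149, -0.155], TCP at [0.162, -0.604, 0.231] pointing down, gripper open.
Joint ranges: [-3.08, 3.08], [-0.24, 2.05], [-1.43, 1.35], [0, 2.5], [-1.52, 4.66], [0.17, 1.96], [-2.89, 2.89]. Speed limits (rad/s): [2.39, 2.39, 3.14, 3.14, 3.14, 3.14, 3.14].

INTERFACE

Orientations are given as a unit quaternion [w, x, y, z].
In Python, from station import ctrl, get_state, vision, ticket, models gives the robot as it stands. Calls block until the motion is done:
- ctrl.movep(position, orientation): joint-space move of the TCP to a pose.
- ctrl.movel(position, frame=None, max_speed=0.15): straight line of the TCP; frame=None keeps the orientation; max_speed is the mean speed in m/s.
- ctrl.set_joints(angles): joint-space move.
- ctrl.ungrasp() and ctrl.close_gripper(force=None): open the fingers fully, or close them until they stop; force is the grip in N (None keeps the last).
- ctrl.pause(seconds).
- ctrl.ik(position, orientation): joint angles nearest the present ones, or None.
- get_state(): the state.
- vision.grab_frame(name): name is "side" or "top" or "wrist"; returns (picture, depth): 420x560x3 uint8, blue, green, red; 420x560 float32, m along the optical axis (not along the pixel's ray), 0 where there is no reading.
- vision.camera_info(name): a dict with "mtx" (3x3 intrinsics, pixels), "dist_coeffs" ([k1, k2, p1, p2, k3] as OpenCV has them; the pictures are not rectified), "R" (3x3) and "t" (3): a world point X has camera coordinates R X + t; the wrist camera has in their place "hand_eye" (4x4, takes a point from camera to tool coordinates, whose origin is the TCP and whose axes are the flange's). Camera axes: x right, y down, z forward; pixel columns grow to the right and rows downward; lengths in m; the calibration is good to about 2 mm. A picture is of the moment at which its call begins: read the wrist's pose just before it. camera_info takes no time and is no camera call.
A pose or a line that the arm cannot do raises ctrl.Unreachable and nothing moves.
- ticket.close_job(): hands the job in; it is judged then, once.
Trained networks look in the newest picture that a camera, given by its name, has taken for a name from the list of things; names that differ only in an ending like _2 or _b are one class to them, and where a whole thing is asked for, a point or a joint stands for the part that bears it (a point fixed in the world has none). Each returns a list of dicts, best first, with "p" (0 to 1); they miss things now and then, are a little off and sometimes report something else, mostly with a low value. They report only what shows in the picture. A call takes as long as a camera call. They do not tell look-alikes from the thing itself.
- models.recognise(camera, target): "point" ([column, row] in pixels, amid what is visible of it).
- models.masks_of(camera, target): "mask" (420x560 bool, what is visible of it) and "point" ([column, row] in pixels, amid what is visible of it).
The state is a dict: "time": time; "qpos": joint angles; "qd": joint speeds; "tau": joint torques, N m; "tcp_pos": TCP position; "eef_rot": TCP orientation; "contact_force": force on the tool from outside, world axes, zero at the start; "wrist_torque": the same for the moment, N m; "width": finger opening in m; "gripper_force": force on a finger pad.
Only numpy, scipy, OpenCV 4.12 (cv2) and the standard library are available. Lean on these libraries where they do the work, as an engineer would, in place of code of your own. Each camera call takes 0.05 s, during which the arm holds its last target. There are 200 camera calls.

## Working session

There is one attempt and no reset: what is moved stays moved. The work goes in short steps, each a Python script; the robot and the scene stay as the last script left them, time stands still between calls to the robot, and variables do not carry over. Pictures are saved under pics/ and viewed, at most 10 in all, crops included, and the job is handed in when it is done.

```bash
ls; mkdir -p pics; cat > a.py <<'E'
from station import ctrl,get_state,vision,ticket,models
import cv2,numpy as np,json
s=get_state();print({k:np.round(v,3).tolist() for k,v in s.items()},ctrl.pinch_z)
for c in("top","side"):
    p,d=vision.grab_frame(c);cv2.imwrite(f"pics/{c}0.png",p);np.savez(f"pics/{c}0.npz",p=p,d=d)
    for t in("case_left","tray","notebook"):
        for r in models.masks_of(c,t)[:6]:
            print(c,t,round(r["p"],2),np.round(r["point"]),r["mask"].sum())
    i=vision.camera_info(c);print({k:np.round(v,3).tolist() for k,v in i.items()})
E
python3 a.py
```

```text
pics
{'time': 0.0, 'qpos': [1.415, 0.508, -0.237, 1.501, 0.126, 1.149, -0.155], 'qd': [-0.001, -0.001, 0.0, 0.0, -0.0, -0.001, -0.0], 'tau': [0.0, -62.059, -2.186, -24.965, 0.013, 0.012, 0.0], 'tcp_pos': [0.162, -0.603, 0.23], 'eef_rot': [-0.001, 0.991, 0.131, -0.0], 'contact_force': [0.374, 0.428, 0.336], 'wrist_torque': [0.055, -0.056, -0.002], 'gripper_force': 0.0, 'width': 0.086} -0.0187
top case_left 0.62 [191. 227.] 611
top tray 0.57 [352. 220.] 3401
top notebook 0.84 [226. 164.] 2495
top notebook 0.65 [238. 235.] 556
top notebook 0.6 [276. 229.] 576
{'mtx': [[447.772, 0.0, 284.098], [0.0, 447.772, 208.997], [0.0, 0.0, 1.0]], 'dist_coeffs': [0.035, 0.0, 0.0, 0.0, 0.0], 'R': [[0.024, -1.0, 0.001], [-0.998, -0.024, -0.062], [0.062, 0.0, -0.998]], 't': [-0.116, 0.519, 1.558]}
side case_left 0.93 [300. 302.] 1353
side case_left 0.6 [238. 323.] 99
side tray 0.58 [302. 177.] 2033
side notebook 0.85 [224. 264.] 3306
{'mtx': [[383.813, 0.0, 279.878], [0.0, 383.813, 207.105], [0.0, 0.0, 1.0]], 'dist_coeffs': [-0.06, 0.0, 0.0, 0.0, 0.0], 'R': [[-0.993, -0.12, 0.006], [-0.083, 0.656, -0.75], [0.086, -0.745, -0.662]], 't': [0.522, 0.158, 1.102]}
```

View pics/top0.png

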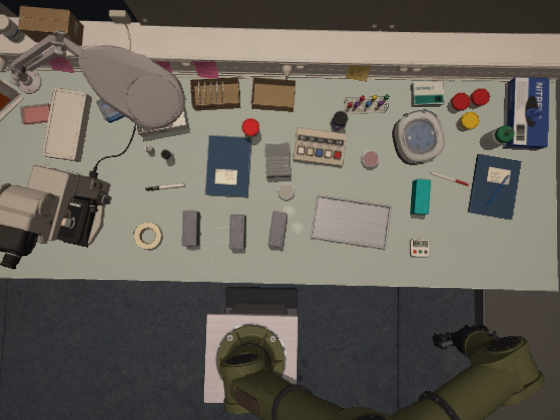

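View pics/side0.png

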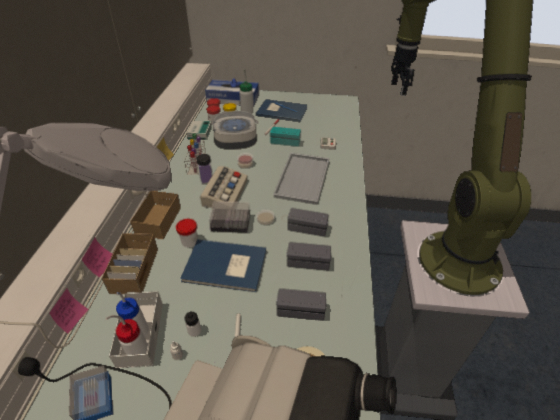

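The top view shows the three grey cases in a row at (191,229), (237,232) and (277,230). The closed notebook just beyond them is at (228,166), and its look-alike is at the far right, (495,187). The tray is at (351,222). The grey rack at (278,161) and the turquoise box at (421,197) are look-alikes and not part of the row.

```bash
cat > b.py <<'E'
from station import vision,ctrl
import cv2,numpy as np
z=np.load("pics/top0.npz");p,d=z["p"],z["d"]
i=vision.camera_info("top");R,t=np.array(i["R"]),np.array(i["t"])
vv,uu=np.mgrid[:420,:560]
n=cv2.undistortPoints(np.stack([uu,vv],-1).reshape(-1,1,2).astype(float),np.array(i["mtx"]),np.array(i["dist_coeffs"])).reshape(420,560,2)
X=(np.dstack([n,np.ones((420,560))])*d[...,None]-t)@R
X[d==0]=np.nan
def rect(name,box,lo,hi):
    u0,v0,u1,v1=box;m=np.zeros((420,560),np.uint8);m[v0:v1,u0:u1]=((X[...,2]>lo)&(X[...,2]<hi))[v0:v1,u0:u1]
    k,l,st,_=cv2.connectedComponentsWithStats(m);m=l==1+np.argmax(st[1:,4])
    P=X[m];r=cv2.minAreaRect(P[:,:2].astype(np.float32)*1000)
    c=cv2.boxPoints(r);e=[c[1]-c[0],c[2]-c[1]];L=max(e,key=np.linalg.norm)
    print(name,"centre",np.round(r[0],1),"size",np.round(r[1],1),"long axis deg",round(np.degrees(np.arctan2(L[1],L[0]))%180,1),"z",np.round(np.nanmedian(P[:,2]),4),"n",m.sum())
rect("L",(170,200,212,260),.045,.07);rect("M",(220,205,256,260),.045,.07);rect("R",(260,205,300,260),.045,.07)
rect("nb",(195,125,258,206),.009,.025);rect("tray",(305,190,395,255),.012,.03)
rect("rack",(262,138,298,184),.02,.08)
for n,(u,v) in dict(table=(310,200),trayfloor=(351,222)).items(): print(n,np.round(X[v,u],4))
print("max heights", [(k,np.round(np.nanmax(X[b[1]:b[3],b[0]:b[2],2]),3)) for k,b in dict(around=(165,130,300,260),trayzone=(300,190,400,255)).items()])
# tall things
tall=X[...,2]>.1; print("tall within x<.75,|y|<.45:", np.sum(tall&(X[...,0]<.75)&(X[...,0]>.3)&(abs(X[...,1])<.45)))
cv2.imwrite("pics/crop.png",cv2.resize(p[120:265,160:400],None,fx=3.3,fy=3.3,interpolation=cv2.INTER_CUBIC))
E
python3 b.py
```

```text
L centre [446.4 219.6] size [123.8  49.9] long axis deg 2.1 z 0.0547 n 537
M centre [436.7  55.1] size [ 50.5 123.5] long axis deg 179.9 z 0.0548 n 532
R centre [449.4 -83.1] size [ 49.9 125.1] long axis deg 173.3 z 0.055 n 523
nb centre [673.2  92.2] size [167.1 213. ] long axis deg 178.3 z 0.0154 n 2438
tray centre [ 401.3 -403.5] size [ 30.7 122.8] long axis deg 98.0 z 0.0151 n 61
rack centre [693.5 -78.2] size [118.1  86.1] long axis deg 4.9 z 0.053 n 837
table [ 0.5571 -0.1952 -0.0054]
trayfloor [ 0.4818 -0.341   0.0039]
max heights [('around', np.float64(0.076)), ('trayzone', np.float64(0.025))]
tall within x<.75,|y|<.45: 1266
```

View pics/crop.png

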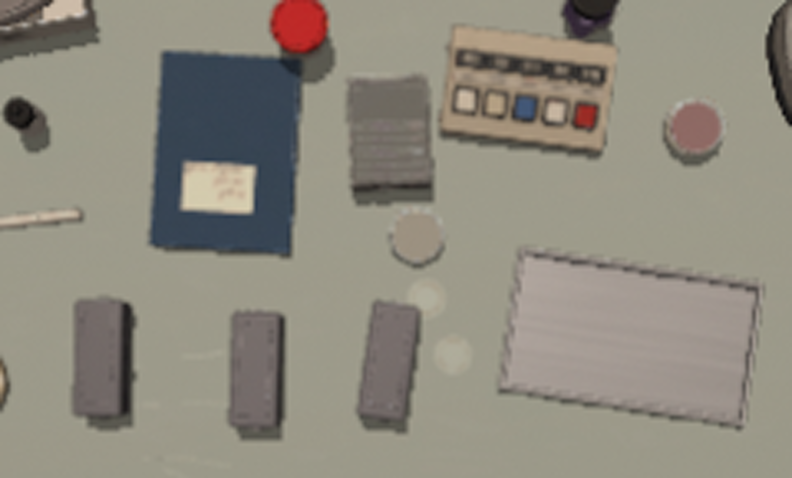

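The crop confirms the row: three plain grey cases with the same 124x50 mm footprint and 55 mm top. The grey rack behind them is ribbed, and the notebook meant is the one in the middle. Next I'll get the tray and notebook corners by ray-plane intersection, then check reach.

```bash
cat > c.py <<'E'
exec(open("b.py").read().split('rect("L"')[0])
from scipy.spatial.transform import Rotation as Ro
def onplane(pts,h):
    q=cv2.undistortPoints(np.array(pts,float).reshape(-1,1,2),np.array(i["mtx"]),np.array(i["dist_coeffs"])).reshape(-1,2)
    r=np.c_[q,np.ones(len(q))]@R; c=-R.T@t
    return c+r*((h-c[2])/r[:,2])[:,None]
cr=lambda L:np.array(L)/3.3+[160-.35,120-.35]
for n,L,h in(("tray",[(522,250),(762,290),(742,425),(500,388)],.017),("nb",[(163,52),(300,62),(290,253),(150,245)],.016)):
    P=onplane(cr(L),h)[:,:2];e=[np.linalg.norm(P[k]-P[k-1]).round(3) for k in range(4)]
    print(n,P.mean(0).round(4),e,[np.degrees(np.arctan2(*(P[k]-P[k-1])[::-1])).round(1) for k in range(4)],P.round(3).tolist())
b=(X[...,2]>.1)&(X[...,0]<.78)&(X[...,0]>.3)&(abs(X[...,1])<.45)
v,u=np.nonzero(b);print("tall u",u.min(),u.max(),"v",v.min(),v.max(),"x",X[b][:,0].min(),X[b][:,0].max(),"y",X[b][:,1].min(),X[b][:,1].max(),X[b][:,2].max())
print("jar",np.nanmax(X[115:140,240:262],axis=(0,1)),X[128,251].round(3))
def quat(yaw,tip=0):
    q=(Ro.from_quat([np.cos(yaw/2),np.sin(yaw/2),0,0])*Ro.from_euler('y',tip)).as_quat();return [q[3],q[0],q[1],q[2]]
for n,x,y,w in(("L",.446,.22,2.1),("M",.437,.055,-.1),("R",.449,-.083,-6.7),("T",.48,-.40,-9),("N",.673,.092,-2)):
    for zz in(.016,.1,.2):
        for a in((0,) if zz<.2 else(0,.35,-.35)):
            s=ctrl.ik([x,y,zz],quat(np.radians(w),a));print(n,zz,a,None if s is None else np.round(s,2).tolist())
E
python3 c.py
```

```text
tray [ 0.4811 -0.3388] [np.float64(0.149), np.float64(0.258), np.float64(0.145), np.float64(0.258)] [np.float64(-7.9), np.float64(-98.1), np.float64(172.2), np.float64(82.7)] [[0.572, -0.221], [0.536, -0.477], [0.392, -0.457], [0.425, -0.201]]
nb [0.6689 0.0979] [np.float64(0.208), np.float64(0.147), np.float64(0.206), np.float64(0.149)] [np.float64(-1.9), np.float64(-92.7), np.float64(178.7), np.float64(88.1)] [[0.776, 0.169], [0.769, 0.021], [0.563, 0.026], [0.568, 0.175]]
tall u 89 185 v 83 128 x 0.6995220050035542 0.7799850095214924 y 0.16102594541159926 0.36812668189513587 0.5356311934912013
jar [0.86004168 0.06365692 0.07922253] [0.794 0.017 0.067]
L 0.016 0 [-0.22, 0.64, -0.44, 2.08, 0.52, 0.53, -2.57]
L 0.1 0 [0.01, 0.56, -0.78, 2.0, 0.55, 0.8, -2.62]
L 0.2 0 [0.26, 0.56, -1.2, 1.87, 0.58, 1.12, -2.69]
L 0.2 0.35 [-0.78, 0.21, 0.16, 2.16, 0.33, 0.51, -2.44]
L 0.2 -0.35 [0.09, 0.65, -0.87, 1.61, 0.26, 1.38, -2.36]
M 0.016 0 [-0.01, 0.57, -0.25, 2.22, 0.36, 0.39, -2.13]
M 0.1 0 [0.2, 0.44, -0.54, 2.14, 0.37, 0.65, -2.16]
M 0.2 0 [0.46, 0.34, -0.85, 2.0, 0.31, 0.94, -2.13]
M 0.2
[... 217 characters left out ...]
0 [0.52, 0.31, -0.51, 1.97, 0.19, 0.91, -1.78]
R 0.2 0.35 [0.75, 0.16, -0.71, 2.26, 0.3, 0.43, -1.88]
R 0.2 -0.35 [0.38, 0.5, -0.39, 1.7, 0.15, 1.33, -1.75]
T 0.016 0 [0.73, 0.73, -0.13, 1.74, 0.13, 0.68, -1.19]
T 0.1 0 [0.75, 0.63, -0.15, 1.67, 0.12, 0.85, -1.18]
T 0.2 0 [0.77, 0.53, -0.18, 1.55, 0.1, 1.07, -1.17]
T 0.2 0.35 [0.98, 0.41, -0.3, 1.85, -0.12, 0.61, -0.92]
T 0.2 -0.35 [0.63, 0.72, -0.12, 1.24, 0.2, 1.52, -1.24]
N 0.016 0 [0.01, 0.81, -0.33, 1.57, 0.33, 0.81, -2.05]
N 0.1 0 [0.08, 0.73, -0.46, 1.51, 0.36, 0.99, -2.08]
N 0.2 0 [0.18, 0.67, -0.66, 1.38, 0.42, 1.23, -2.12]
N 0.2 0.35 [0.13, 0.49, -0.53, 1.75, 0.57, 0.7, -2.31]
N 0.2 -0.35 [0.05, 0.87, -0.51, 0.97, 0.25, 1.7, -1.97]
```

```bash
cat > h.py <<'E'
from station import ctrl,get_state,vision,ticket,models
import numpy as np,cv2
from scipy.spatial.transform import Rotation as Ro
def quat(deg,tip=0):
    y=np.radians(deg)+np.pi
    q=(Ro.from_quat([np.cos(y/2),np.sin(y/2),0,0])*Ro.from_euler('y',tip)).as_quat();return [q[3],q[0],q[1],q[2]]
CASE=dict(L=(.4464,.2196,2.1),M=(.4367,.0551,-.1),R=(.4494,-.0831,-6.9))
T=(.4811,-.3388,-7.7); N=(.669,.098,-1.9)
def slot(s):  # s=+1/-1 along tray y
    a=np.radians(T[2]+90);return T[0]+s*.06*np.cos(a),T[1]+s*.06*np.sin(a)
def say(m):
    s=get_state();print(m,"t",round(s["time"],2),"tcp",np.round(s["tcp_pos"],4),"F",np.round(s["contact_force"],1),"M",np.round(s["wrist_torque"],3),"w",round(s["width"],4),"gf",round(s["gripper_force"],1))
def moment(yaw,n=4):
    v=[]
    for _ in range(n):
        ctrl.pause(.05);v.append(get_state()["wrist_torque"])
    a=np.radians(yaw+90);return round(float(np.mean(v,0)@[np.cos(a),np.sin(a),0]),3)
GZ=.015
def pick(c):
    x,y,w=CASE[c]
    ctrl.movep([x,y,.11],quat(w));say("above")
    ctrl.movel([x,y,GZ],max_speed=.12);say("down")
    ctrl.close_gripper(80);say("closed")
    ctrl.movel([x,y,.16],max_speed=.15);say("up")
def test(c):
    x,y,w=CASE[c];r=[moment(w)]
    for a in(.35,-.35,.35):
        ctrl.movep([x,y,.16],quat(w,a));ctrl.pause(.15);ctrl.movep([x,y,.16],quat(w));ctrl.pause(.25);r.append(moment(w))
    say("tested");print(c,"moments",r);return r
E
cat > d.py <<'E'
from h import *
src=open("b.py").read().split('def rect')[0];exec(src)
q=np.hypot(X[...,0]-N[0],X[...,1]-N[1]);b=(q<.2)&(X[...,2]>.1)
for lo in np.arange(.1,.6,.1):
    k=b&(X[...,2]>lo)&(X[...,2]<=lo+.1);print(round(lo,1),k.sum(),None if not k.any() else (q[k].min().round(3),X[k][np.argmin(q[k])].round(3)))
for n in("R","M","L"):print(n,np.round(ctrl.ik([*CASE[n][:2],.11],quat(CASE[n][2])),2))
print("N",np.round(ctrl.ik([*N[:2],.13],quat(N[2])),2))
pick("R");test("R")
p,_=vision.grab_frame("side");cv2.imwrite("pics/s1.png",cv2.resize(p[120:360,160:460],None,fx=2.5,fy=2.5))
E
python3 d.py
```

```text
0.1 0 None
0.2 0 None
0.3 1 (np.float64(0.119), array([0.721, 0.205, 0.398]))
0.4 2348 (np.float64(0.105), array([0.735, 0.18 , 0.428]))
0.5 90 (np.float64(0.183), array([0.809, 0.217, 0.501]))
R [ 0.75  0.53 -0.92  2.09  0.6   0.8   0.92]
M [ 0.52  0.55 -1.04  2.13  0.66  0.83  0.64]
L [ 0.21  0.69 -1.16  1.99  0.77  0.99  0.27]
N [ 0.34  0.86 -1.05  1.48  0.76  1.25  0.73]
above t 2.58 tcp [ 0.4495 -0.0841  0.11  ] F [-0.8  0.4 -0.3] M [ 0.044 -0.021 -0.034] w 0.0853 gf 0.0
down t 3.52 tcp [ 0.4497 -0.083   0.0153] F [ 0.3 -0.5  1. ] M [-0.001 -0.03   0.025] w 0.0857 gf 0.0
closed t 3.94 tcp [ 0.4499 -0.0831  0.0157] F [0.4 0.6 6.8] M [ 0.063  0.213 -0.193] w 0.0492 gf 81.6
up t 5.06 tcp [ 0.4488 -0.0833  0.1592] F [ 0.1 -0.3 -3.8] M [-0.036 -0.053  0.022] w 0.049 gf 82.8
tested t 10.19 tcp [ 0.4496 -0.0829  0.1597] F [-0.   0.6 -2.8] M [-0.027  0.096  0.015] w 0.0489 gf 87.3
R moments [-0.057, 0.064, -0.046, 0.082]
```

The moment in R flips by about 0.12 N m with each tip and returns, so R rattles. I'll set it back down, then test M and L and put them in the tray.

```bash
cat >> h.py <<'E'
def place(s):
    x,y=slot(s)
    ctrl.movep([x,y,.16],quat(T[2]))
    ctrl.movel([x,y,.06],max_speed=.18);ctrl.movel([x,y,GZ+.0045],max_speed=.05);say("set")
    ctrl.ungrasp();ctrl.movel([x,y,.13],max_speed=.18);say("clear")
E
cat > e.py <<'E'
from h import *
x,y,w=CASE["R"]
ctrl.movel([x,y,.05],max_speed=.15);ctrl.movel([x,y,GZ+.001],max_speed=.05);say("R back");ctrl.ungrasp();ctrl.movel([x,y,.12],max_speed=.15)
pick("M");r=test("M")
if np.ptp(r)<.07:
    place(-1)
    p,d=vision.grab_frame("top");cv2.imwrite("pics/t1.png",cv2.resize(p[190:265,160:400],None,fx=3.3,fy=3.3));np.savez("pics/top1.npz",p=p,d=d)
E
python3 e.py
```

```text
R back t 11.96 tcp [ 0.4489 -0.0831  0.0159] F [-2.8  0.   1.4] M [-0.048  0.411 -0.072] w 0.0491 gf 88.2
above t 13.87 tcp [0.4361 0.0554 0.1093] F [ 0.5 -0.4  0.4] M [0.015 0.043 0.011] w 0.0854 gf 0.0
down t 14.81 tcp [0.437  0.0549 0.0153] F [-0.5  0.2  0.1] M [-0.03  -0.001  0.061] w 0.0853 gf 0.0
closed t 15.23 tcp [0.4371 0.0554 0.0157] F [-1.2 -0.7  7.5] M [0.013 0.166 0.07 ] w 0.0492 gf 81.6
up t 16.35 tcp [0.4361 0.0547 0.1592] F [-0.1 -0.4 -3.4] M [-0.02   0.141  0.072] w 0.0492 gf 82.9
tested t 21.29 tcp [0.4369 0.0552 0.1597] F [-1.4  0.6 -3.7] M [-0.02   0.044 -0.049] w 0.0491 gf 83.1
M moments [0.062, 0.065, 0.043, 0.055]
set t 24.62 tcp [ 0.4733 -0.3983  0.0195] F [ 0.   0.6 -2.8] M [-0.004  0.085 -0.002] w 0.0493 gf 83.1
clear t 25.84 tcp [ 0.4724 -0.3982  0.1291] F [-1.  -0.1 -0.8] M [ 0.007 -0.028 -0.005] w 0.0852 gf 0.0
```

View pics/t1.png

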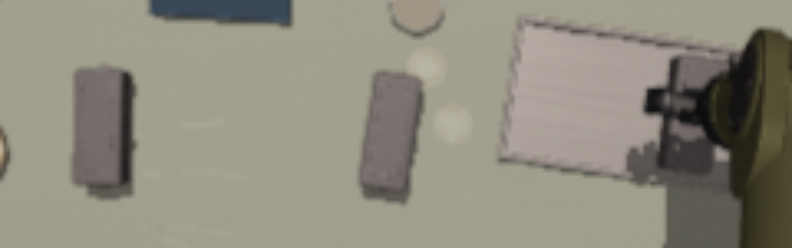

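M is quiet and sits inside the tray at crop position (693,115). R is back in its place at (390,133), and L is still at (102,127). L goes next.

```bash
cat > f.py <<'E'
from h import *
pick("L");r=test("L")
if np.ptp(r)<.07:
    place(1)
    x,y,w=CASE["R"];ctrl.movep([x,y,.13],quat(w));say("above R")
    p,d=vision.grab_frame("top");cv2.imwrite("pics/t2.png",cv2.resize(p[190:265,160:400],None,fx=3.3,fy=3.3));np.savez("pics/top2.npz",p=p,d=d)
    p,d=vision.grab_frame("side");cv2.imwrite("pics/s2.png",cv2.resize(p[120:320,180:400],None,fx=3,fy=3))
E
python3 f.py
```

```text
above t 28.11 tcp [0.447  0.2186 0.1099] F [-0.5 -0.1 -0.1] M [ 0.005  0.01  -0.038] w 0.0854 gf 0.0
down t 29.05 tcp [0.4467 0.2199 0.0155] F [-0.2 -0.2  0. ] M [-0.036  0.012 -0.027] w 0.0851 gf 0.0
closed t 29.48 tcp [0.4468 0.2197 0.0158] F [-1.3 -1.2  6.6] M [-0.162  0.256 -0.044] w 0.0489 gf 81.6
up t 30.59 tcp [0.4459 0.2191 0.1592] F [-0.9 -0.2 -3.2] M [ 0.029 -0.096  0.067] w 0.0493 gf 82.8
tested t 35.47 tcp [0.4466 0.2196 0.1595] F [ 1.2 -0.1 -3.9] M [ 0.022 -0.101 -0.055] w 0.0489 gf 82.9
L moments [-0.071, -0.065, -0.083, -0.068]
set t 38.95 tcp [ 0.4894 -0.2793  0.0195] F [-0.1 -0.6 -2.6] M [-0.006  0.051 -0.001] w 0.0493 gf 82.9
clear t 40.17 tcp [ 0.4885 -0.2793  0.1292] F [ 0.5 -0.1 -0.3] M [ 0.01   0.003 -0.03 ] w 0.085 gf 0.0
above R t 40.98 tcp [ 0.4498 -0.0844  0.1296] F [ 0.4 -0.4  0.2] M [ 0.02  0.03 -0.  ] w 0.0855 gf 0.0
```

View pics/s2.png

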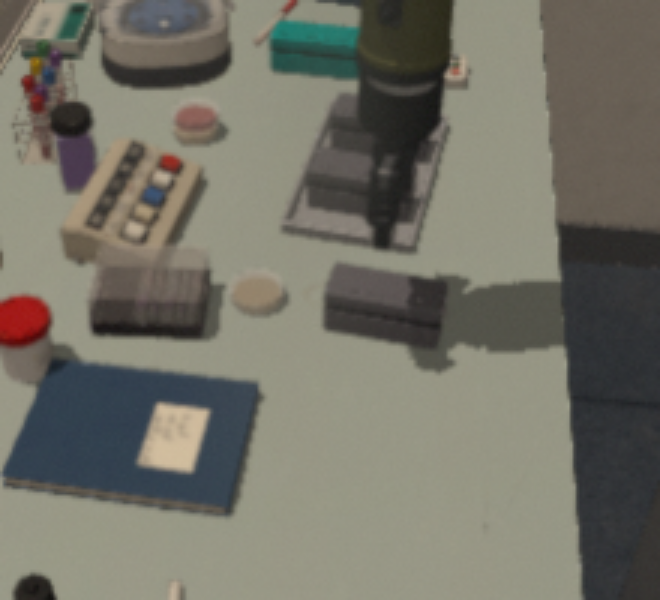

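View pics/t2.png

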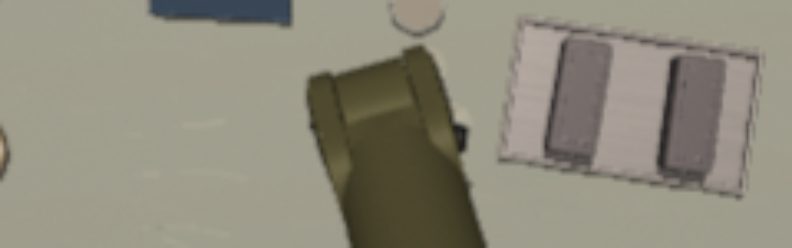

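Both quiet cases lie flat and lids up inside the tray, at crop positions (578,98) and (693,115). R still stands in its place under the gripper. I'll take it to the notebook.

```bash
cat > g.py <<'E'
from h import *
pick("R");H=.016+.09+GZ
print(np.round(ctrl.ik([*N[:2],H],quat(N[2])),2))
ctrl.movep([.58,.05,.15],quat(N[2]));ctrl.movel([*N[:2],.135],max_speed=.15);ctrl.movel([*N[:2],H],max_speed=.04);ctrl.pause(.6);say("hold")
s=get_state();print(np.round(s["eef_rot"],4),np.round(quat(N[2]),4),np.round(s["tau"],1),"Mom",moment(N[2]))
p,d=vision.grab_frame("side");cv2.imwrite("pics/s3.png",cv2.resize(p[120:360,130:430],None,fx=2.6,fy=2.5))
p,d=vision.grab_frame("top");cv2.imwrite("pics/t3.png",p[60:270,120:420].repeat(2,0).repeat(2,1));np.savez("pics/top3.npz",p=p,d=d)
E
python3 g.py
```

```text
above t 41.33 tcp [ 0.4488 -0.0841  0.1093] F [-0.3  0.2  0.2] M [ 0.051 -0.016 -0.031] w 0.0856 gf 0.0
down t 42.27 tcp [ 0.4498 -0.0831  0.0155] F [0.3 0.3 0.4] M [-0.005 -0.003  0.013] w 0.0854 gf 0.0
closed t 42.7 tcp [ 0.4497 -0.0833  0.0157] F [-0.7 -0.6  8. ] M [-0.03   0.227  0.003] w 0.0491 gf 81.4
up t 43.82 tcp [ 0.4487 -0.0832  0.1592] F [ 0.8  0.6 -3. ] M [-0.007  0.093  0.028] w 0.049 gf 82.8
[ 0.19  0.75 -0.69  1.49  0.51  1.08  0.93]
hold t 46.52 tcp [0.669 0.098 0.121] F [-0.1  0.  -1.8] M [0.03  0.027 0.05 ] w 0.0492 gf 84.0
[0.     0.0166 0.9999 0.    ] [0.     0.0166 0.9999 0.    ] [ -0.  -72.2 -10.8 -22.3   0.   -0.    0. ] Mom 0.063
```

View pics/s3.png

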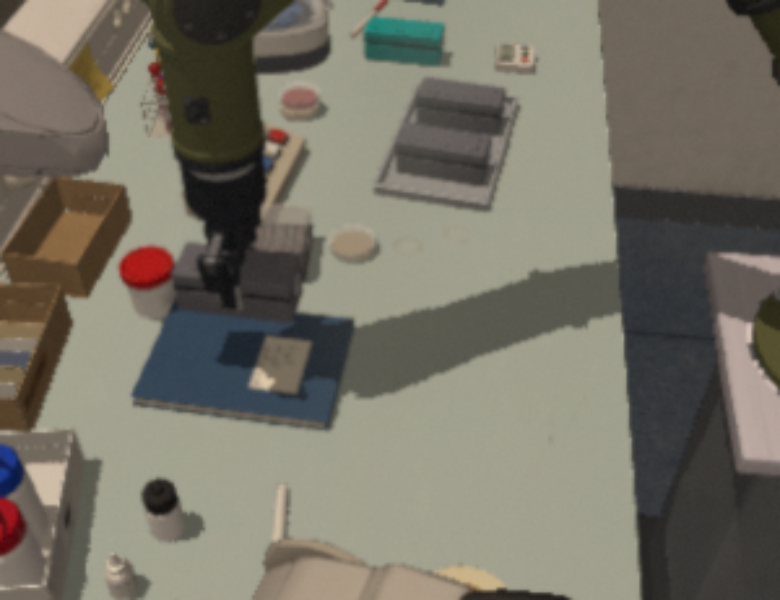

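View pics/t3.png

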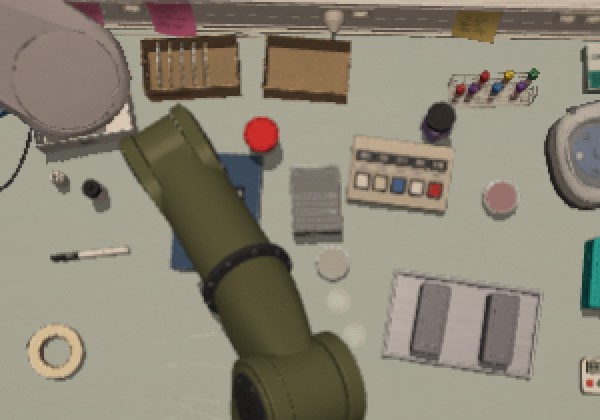

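The rattling case is held level over the middle of the notebook, about 90 mm clear. Both quiet cases are in the tray, nothing else has moved, and the arm clears the lamp.

```bash
python3 -c "
from station import ticket
print(ticket.close_job())"
```

```text
the job is handed in; nothing more can be done
None
```

The right case rattled, and I handed the job in at about 47 s with it held level and still about 90 mm above the middle of the notebook; the left and middle cases were quiet and lie flat, lids up, in the tray.

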